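# Lock the bench vise down with its T-pin

### The job

Take the T-shaped locking pin out of its wooden storage block and lock the vise base with it: put its cross-bar foot down through the slot in the lock boss, press it in against the spring, turn it a quarter turn clockwise (seen from above) up to the stop, and let it spring up into its seat so that it holds by itself. Never force it: feel for the slot gently and press no harder than the spring needs, then let go and leave the other things on the bench where they are.

Things in the scene. Friction and masses are not known exactly. Their poses are not given: they have to be found in the camera images.
- pin: Loose steel locking pin, about 0.16 kg, upright in the block at the start, the same after a half turn. Origin: centre of the foot's underside; z up the pin, x along the foot. Foot: bar 28 (x) x 9 (y) x 8 mm high. Shank 9 mm dia., z 8 to 42 mm. Collar 46 mm dia., z 42 to 47. Neck 14 mm dia., z 47 to 62. Handle: dark bar 60 (x, parallel to the foot) x 14 (y) x 20 mm, z 62 to 82.
- handle (a point): Centre of the pin's handle bar, 72 mm above the pin's origin on its axis.
- vise_base: Green vise on a base plate, fixed to the bench. Origin: on the bench, on the upright axis of the square lock boss (84 x 84 mm, top 60 mm above the bench); z up. The vise stands on the +y side of the boss, y = 75 to 245 mm, up to 86 mm high.
- mouth (a point): Centre of the round mouth of the lock boss, level with its top face, 60 mm above the bench. Mouth 36 mm in diameter, 8 mm deep; the slotted lock ring is its floor.
- slot (a point): Centre of the slot, level with the lock ring's top, 52 mm above the bench. Slot 33 x 13.5 mm through a 6 mm lip (z 52 to 46 mm). This point's axes are those of vise_base: the slot's own direction is not reported; it lies anywhere within 35 degrees either way of the x axis of vise_base and stays put in normal handling. See it or feel for it.
- spring (a point): Where the spring plate first meets the foot's underside, 42 mm above the bench, on the axis: about 4 N there, 0.4 N more per mm, bottoming hard at 26 mm. Sills under the lip reach down to z = 42 mm, so the foot turns only with its underside below 34 mm; 29 to 30 mm is good.
- seat (a point): Where the foot's underside stands when locked: on the axis, 38 mm above the bench. From the slot's direction the foot turns only clockwise (from above), to a hard stop a quarter turn on (about 0.1 rad of play); there the spring lifts it 4 mm into a cross notch under the lip. Turned too little it stays at 34 mm or comes back out.
- rack: Wooden storage block 90 by 90 by 55 mm, fixed. Origin: centre of its underside. A round hole 34 mm in diameter, 48 mm deep, in the centre of its top takes the pin's foot; the pin's collar rests on the block's top. The pin stands with its x axis anywhere within 35 degrees of the block's x axis.
- jar: Bystander: glass jar with steel lid, 64 mm diameter, 85 mm high. Origin: centre of its underside.
- screwdriver: Bystander: screwdriver lying on the bench.
- oilstone: Bystander: oilstone in a wooden holder, 50 by 150 by 32 mm. Origin: centre of its underside.
There are look-alikes about, which are no part of the job. What is shaped like the pin but green or purple is not meant.

How it is judged:
By the outcome, as a careful person would: the job done as asked, in the order asked, and still so for the second after the job is handed in, with the robot touching nothing.
It also fails if it takes over 69 s, if anything falls off the work surface, if the arm or the gripper's body presses on something with over 40 N, if the wrist force passes 120 N, or if a joint passes its speed limit or range.

### The arm

A 6-joint arm with a two-finger parallel gripper is mounted at the origin on the work surface. World frame = base frame: x ahead of the robot, y to its left, z up, the work surface at z = 0. Lengths are in m, angles in rad, forces in N, time in s.
With the tool pointing down it reaches from about 0.4 to 0.925 m from the base axis. Payload 12.5 kg.
Tool frame: the origin (TCP) lies midway between the tips of the shut fingers; the grasp point (between the pads) lies 19 mm behind it; z points along the fingers, y is the line along which they close (so a half turn about z gives the same grasp; the last joint's range is limited). The gripper opens to 95 mm and grips with 3 to 60 N. Pads are 20 mm wide; open, the fingers measure 119 mm over their backs; the gripper's body (75 mm by 180 mm) begins 59 mm behind the grasp point.
Start: joints at [1.197, 0.491, 1.559, -0, 1.092, -0.106], TCP at [0.165, 0.603, 0.215] pointing down, gripper open.
Joint ranges: [-3.1, 3.1], [-0.84, 2.19], [0.05, 2.79], [-1.13, 4.28], [0.06, 2.93], [-2.69, 2.69]. Speed limits (rad/s): [2.22, 2.22, 2.79, 3.14, 3.14, 3.14].

### API

Orientations are given as a unit quaternion [w, x, y, z].
In Python, from plant import bot, imaging gives the robot as it stands.
- The arm moves only by the shell command python3 -m jog 'ROWS' [FORCE]. ROWS is JSON, a list that holds one entry, the list of rows, each a list of 7 numbers: the shift along the tool's x, y, z in m, then the turn, a rotation vector about the tool's x, y, z in rad, then the finger opening in m, from 0 to 0.0951. In form: [[[dx, dy, dz, wx, wy, wz, hand], ...]]. A call has 1 to 5 rows; each row is the pose to reach, as a shift and turn from the pose commanded when the call began, along the tool's axes at that moment; what a row does not reach only later rows make up. A row lasts 1/8 s, in which the tool goes at most 62.5 mm and 10.7 degrees, less where a joint would pass 70% of its speed; a pose out of reach is approached as far as the arm can. A call with a gripper value outside its range is refused whole. The fingers move at their own pace and stop on an object; FORCE is the grip in N (left out, the last holds). Time passes only in rows, so rows that repeat a pose let the fingers close. It gives the time, the measured TCP pose, the force, the opening and the grip force at its end, in the units of the state.
- bot.get_obs(): the state, without advancing time (a new reading comes with each control period).
- imaging.capture(name): name is "scene" or "top"; returns a dict with "image" (400x640x3 uint8, blue, green, red), "z_map" (400x640 float32, m along the optical axis (not along the pixel's ray), 0 where there is no reading), "K" (3x3 intrinsics, pixels), "k1" (the pictures are not rectified: a ray, as slopes to the right and down, at radius r is drawn at 1 + k1 r^2 times it, then the intrinsics apply), "position" and "rotation" of the camera in the world. Camera axes: x right, y down, z forward; pixel columns grow to the right and rows downward; lengths in m; the calibration is good to about 2 mm. A picture is of the moment at which its call begins.
- bot.finish_job(): hands the job in; it is judged then, once.
The state is a dict: "t": time; "joint_positions": joint angles; "dq": joint speeds; "joint_torque": joint torques, N m; "position": TCP position; "eef_rot": TCP orientation; "ft_force": force on the tool from outside, world axes, zero at the start; "torque": the same for the moment, N m; "gripper_width": finger opening in m; "grip_force": force on a finger pad.
Only numpy, scipy, OpenCV 4.12 (cv2) and the standard library are available. Lean on these libraries where they do the work, as an engineer would, in place of code of your own. Each camera call takes 0.05 s, during which the arm holds its last target. There are 200 camera calls.

## Working session

There is one attempt and no reset: what is moved stays moved. The work goes in short steps, Python scripts to look and compute and a shell command to move; the robot and the scene stay as the last step left them, time stands still between calls to the robot, and variables do not carry over. Pictures are saved under pics/ and viewed, at most 10 in all, crops included, and the job is handed in when it is done.

```bash
ls; mkdir -p pics
cat > h.py <<'E'
import numpy as np, cv2
from plant import bot, imaging
def cap(n,tag):
    c=imaging.capture(n); np.savez(f'pics/{tag}.npz',**c); cv2.imwrite(f'pics/{tag}.png',c['image']); return c
def load(tag): return dict(np.load(f'pics/{tag}.npz'))
def R(c):
    r=np.array(c['rotation'],float)
    if r.shape==(3,3): return r
    from scipy.spatial.transform import Rotation as Q
    return Q.from_quat(np.roll(r,-1)).as_matrix()
def ray(c,u,v):
    k1=float(c['k1']);K=np.array(c['K'])
    p=cv2.undistortPoints(np.array([[[u,v]]],float),K,np.array([k1,0,0,0,0]))[0,0]
    return np.array([p[0],p[1],1.])
def px(c,u,v,z=None):
    "world point of pixel: by depth map, or on plane z"
    d=ray(c,u,v);p=np.array(c['position'])
    if z is None: return p+R(c)@d*float(c['z_map'][int(round(v)),int(round(u))])
    w=R(c)@d; return p+w*(z-p[2])/w[2]
def tri(c1,a,c2,b):
    A=[];B=[]
    for c,q in((c1,a),(c2,b)):
        w=R(c)@ray(c,*q);w/=np.linalg.norm(w);P=np.eye(3)-np.outer(w,w);A.append(P);B.append(P@np.array(c['position']))
    return np.linalg.lstsq(np.vstack(A),np.hstack(B),rcond=None)[0]
E
python3 - <<'E'
from h import *
for n in('scene','top'):
    c=cap(n,n+'0');print(n,c['position'],R(c).round(3).tolist(),c['K'],c['k1'])
print(bot.get_obs())
a=load('scene0')['image'];b=load('top0')['image']
E
```

```text
pics
scene [1.28067997 0.17175198 0.63386147] [[-0.396, 0.53, -0.749], [0.918, 0.216, -0.333], [-0.015, -0.82, -0.572]] [[365.49433049   0.         314.77887677]
 [  0.         365.49433049 197.27366583]
 [  0.           0.           1.        ]] 0.014861591240576648
top [ 0.44069508 -0.15284328  1.16763361] [[-0.026, -0.997, 0.073], [-0.999, 0.028, 0.025], [-0.027, -0.072, -0.997]] [[493.99954565   0.         319.08631897]
 [  0.         493.99954565 195.03211175]
 [  0.           0.           1.        ]] -0.036194977458033344
{'t': 0.1, 'joint_positions': array([ 1.19737310e+00,  4.91527766e-01,  1.55940508e+00,  4.21079547e-05,
        1.09168273e+00, -1.05583067e-01]), 'dq': array([ 1.46173645e-03, -1.52547398e-03, -1.65869187e-03, -1.41983057e-03,
        5.37330833e-04, -6.51271045e-05]), 'joint_torque': array([ 2.83435911e-03, -6.13614821e+01, -2.58608115e+01,  6.94049033e-02,
        4.70051193e-02, -1.20917079e-05]), 'position': array([0.16528426, 0.602524  , 0.21409677]), 'eef_rot': array([-1.39473938e-04,  1.33529749e-01,  9.91044673e-01, -4.92430573e-04]), 'ft_force': array([-0.03883508,  0.15372941, -0.63446693]), 'torque': array([-0.02585209,  0.01862286,  0.00227235]), 'grip_force': 0.0, 'gripper_width': 0.09543044461148426}
```

View pics/scene0.png

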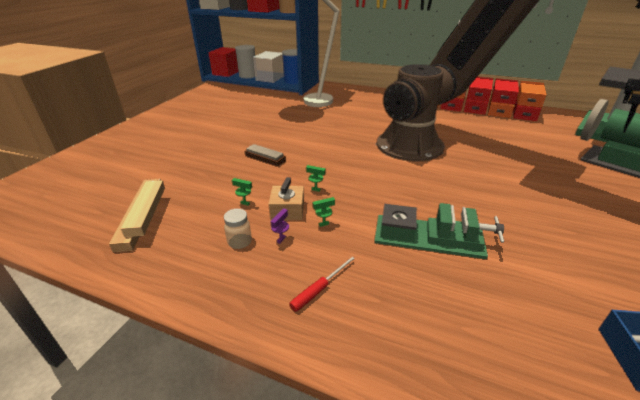

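View pics/top0.png

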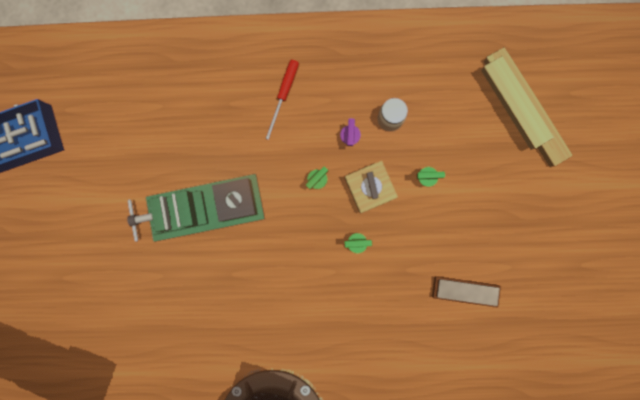

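The scene view shows the block with the dark-handled pin at about (287,190) and the boss mouth at (400,216). The top view shows the pin at (372,186) and the mouth at (234,200). Green and purple decoys stand around the block. I'll enlarge both areas.

Run:
```python
from h import *
def crop(t,u,v,w,h,s): 
    return cv2.resize(load(t)['image'][v:v+h,u:u+w],None,fx=s,fy=s,interpolation=cv2.INTER_CUBIC)
A=np.hstack([crop('top0',335,150,75,75,5),crop('top0',200,165,75,75,5)])
B=np.hstack([crop('scene0',255,165,75,60,5),crop('scene0',370,190,75,60,5)])
cv2.imwrite('pics/c1.png',A[:375]);cv2.imwrite('pics/c2.png',B)
t=load('top0')
for q in((372,186),(234,200),(222,186),(385,186),(360,196),(300,250)):print(q,px(t,*q).round(4))
```

```text
(372, 186) [ 0.5361 -0.2419  0.0915]
(234, 200) [0.5175 0.0718 0.0382]
(222, 186) [0.5485 0.0943 0.0608]
(385, 186) [ 0.5385 -0.2741  0.0558]
(360, 196) [ 0.5172 -0.2169  0.0598]
(300, 250) [ 0.3977 -0.0752 -0.0012]
```

View pics/c1.png

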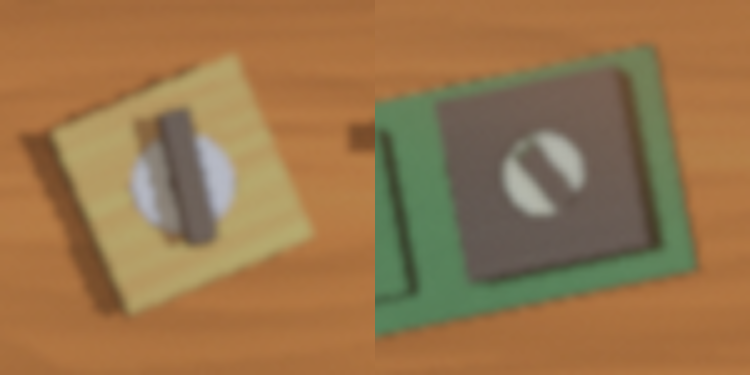

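View pics/c2.png

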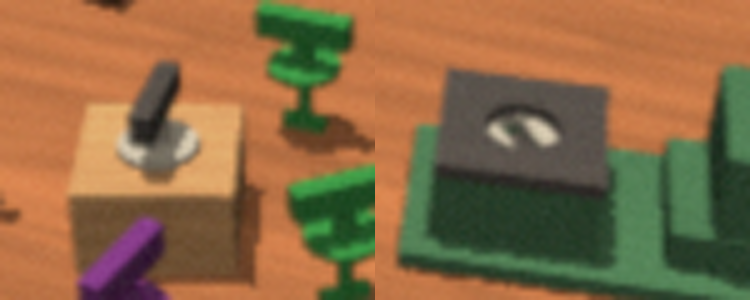

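```bash
cat > fit.py <<'E'
from h import *
from scipy.optimize import minimize
def gridpts(c,us,vs):
    u,v=np.meshgrid(us,vs);K=c['K'];p=cv2.undistortPoints(np.stack([u,v],-1).reshape(-1,1,2).astype(float),K,np.array([float(c['k1']),0,0,0,0]))[:,0]
    return np.hstack([p,np.ones((len(p),1))])@R(c).T
sg=lambda d:1/(1+np.exp(-d/0.0008))
def cost(p,c,W,I,z):
    P=np.array(c['position'])
    def on(zz):
        return (P+W*((zz-P[2])/W[:,2:]))[:,:2]-p[:2]
    a=on(z[0]);b=on(z[1]);th=p[2]
    s=abs(-np.sin(th)*b[:,0]+np.cos(th)*b[:,1])
    m=sg(.018-np.hypot(*a.T))*sg(s-.00675)
    return -np.corrcoef(m,I)[0,1]
if __name__=='__main__':
    for t,us,vs in(('top0',np.arange(224,244.01,.5),np.arange(190,210.01,.5)),('scene0',np.arange(389,412.01,.5),np.arange(208,224.01,.5))):
        c=load(t);W=gridpts(c,us,vs);g=cv2.cvtColor(c['image'],cv2.COLOR_BGR2GRAY).astype(np.float32)
        u,v=np.meshgrid(us,vs);I=cv2.remap(g,u.astype(np.float32),v.astype(np.float32),cv2.INTER_LINEAR).ravel()
        x0=px(c,us.mean(),vs.mean(),.06)[:2]
        r=min((minimize(cost,[*x0,np.radians(a)],args=(c,W,I,(.06,.052)),method='Nelder-Mead',options=dict(initial_simplex=np.array([*x0,np.radians(a)])+np.array([[0,0,0],[.005,0,0],[0,.005,0],[0,0,.3]]))) for a in(0,20,40,60)),key=lambda r:r.fun)
        print(t,'mouth',r.x[:2].round(4),'slot deg',np.degrees(r.x[2]).round(1),r.fun.round(3))
E
python3 fit.py
python3 - <<'E'
from h import *
t=load('top0');s=load('scene0')
T=lambda x,y:(335+x/5-.4,150+y/5-.4); S=lambda x,y:(255+x/5-.4,165+y/5-.4)
ct=[(162,112),(187,108),(214,238),(190,244)]
P=np.array([px(t,*T(*q),.095) for q in ct]);print('handle top',P.mean(0).round(4));d=P[2]+P[3]-P[0]-P[1];print('yaw',np.degrees(np.arctan2(-d[1],-d[0])),np.linalg.norm(d)/2)
print('tri handle top', tri(t,T(188,175),s,S(156,92)).round(4))
print('collar top', px(t,*T(184,185),.06).round(4),px(s,*S(158,147),.06).round(4))
Q=np.array([px(t,*T(*q),.055) for q in((52,130),(238,55),(314,234),(132,314))]);print('rack',Q.mean(0).round(4))
X=lambda x,y:(200+(x-375)/5-.4,165+y/5-.4)
B=np.array([px(t,*X(*q),.06) for q in((438,101),(618,66),(655,246),(472,280))]);print('boss',B.mean(0).round(4)); d=B[0]+B[3]-B[1]-B[2]; print('boss yaw',np.degrees(np.arctan2(-d[0],d[1])))
Z=lambda x,y:(370+(x-375)/5-.4,190+y/5-.4)
print('boss tri',tri(t,X(438,101),s,Z(607,188)).round(4),tri(t,X(618,66),s,Z(440,170)).round(4),tri(t,X(655,246),s,Z(448,70)).round(4), 'sc', px(s,*Z(524,129),.06).round(4))
E
```

```text
top0 mouth [0.5174 0.0694] slot deg 38.9 -0.974
scene0 mouth [0.5264 0.0703] slot deg 25.5 -0.821
handle top [ 0.5387 -0.2422  0.095 ]
yaw 9.86508648132886 0.058414391048221485
tri handle top [ 0.5394 -0.243   0.0929]
collar top [ 0.5376 -0.2431  0.06  ] [ 0.5447 -0.242   0.06  ]
rack [ 0.539  -0.2435  0.055 ]
boss [0.5178 0.0681 0.06  ]
boss yaw 9.163704223862968
boss tri [0.552 0.117 0.059] [0.5656 0.0364 0.0556] [0.4835 0.0198 0.0575] sc [0.5221 0.0695 0.06  ]
```

The block's pin is at (0.5385, -0.2425) with its handle at about 10.5° yaw. The mouth is at (0.5175, 0.069) and the slot at about 39° world. First move: swing clear towards the pin.

```bash
cat > go.py <<'E'
import sys;from h import *
from scipy.spatial.transform import Rotation as Q
# go.py x y z yaw_deg : tool-frame shift & turn to TCP target with tool pointing down, tool x at yaw
x,y,z,yaw=map(float,sys.argv[1:5]);o=bot.get_obs()
M=Q.from_quat(np.roll(o['eef_rot'],-1));a=np.radians(yaw)
T=Q.from_matrix(np.array([[np.cos(a),np.sin(a),0],[np.sin(a),-np.cos(a),0],[0,0,-1]]))
print('shift',M.inv().apply(np.array([x,y,z])-o['position']).round(4),'turn',(M.inv()*T).as_rotvec().round(4))
m=M.as_matrix();print('pos',o['position'].round(4),'yaw',np.degrees(np.arctan2(m[1,0],m[0,0])).round(2),'q6',o['joint_positions'][5].round(2),'t',o['t'],'F',o['ft_force'].round(1),'M',o['torque'].round(2),'w',round(float(o['gripper_width']),4),o['grip_force'])
E
python3 -m jog '[[[-0.06,-0.02,0,0,0,0,0.06],[-0.12,-0.04,0,0,0,0,0.06],[-0.18,-0.065,0,0,0,0,0.06],[-0.24,-0.09,0,0,0,0,0.06],[-0.29,-0.11,0,0,0,0,0.06]]]'
python3 go.py 0.5385 -0.2425 0.20 190.5
```

```text
t: 0.72
position: [0.4173, 0.4184, 0.2145]
eef_rot: [-0.0, 0.134, 0.991, -0.0]
ft_force: [-0.0, 1.9, -0.3]
gripper_width: 0.0604
grip_force: 0.0
shift [-0.2918 -0.6053  0.0146] turn [-1.000e-04 -2.000e-04 -4.511e-01]
pos [0.4173 0.4184 0.2145] yaw 164.65 q6 -0.63 t 0.725 F [-0.   1.9 -0.3] M [0.05 0.02 0.01] w 0.0604 0.0
```

```bash
python3 -m jog '[[[-0.025,-0.05,0,0,0,-0.09,0.06],[-0.05,-0.1,0,0,0,-0.18,0.06],[-0.075,-0.155,0,0,0,-0.27,0.06],[-0.1,-0.21,0,0,0,-0.36,0.06],[-0.13,-0.265,0,0,0,-0.45,0.06]]]' >/dev/null
python3 go.py 0.5385 -0.2425 0.20 190.5
```

```text
shift [ 0.0021 -0.3769  0.0146] turn [ 0.0001 -0.      0.0023]
pos [0.471  0.1283 0.2146] yaw -169.37 q6 -1.63 t 1.35 F [ 1.6 -0.2 -0.2] M [ 0.03 -0.04  0.05] w 0.0597 0.0
```

```bash
python3 -m jog '[[[0,-0.06,0,0,0,0,0.06],[0,-0.12,0,0,0,0,0.06],[0,-0.18,0,0,0,0,0.06],[0,-0.24,0,0,0,0,0.06],[0,-0.29,0.01,0,0,0,0.06]]]' >/dev/null
python3 -m jog '[[[0,-0.05,0,0,0,0,0.06],[0.002,-0.087,0.01,0,0,0.002,0.06],[0.002,-0.087,0.03,0,0,0.002,0.06],[0.002,-0.087,0.04,0,0,0.002,0.06]]]' >/dev/null
python3 go.py 0.5385 -0.2425 0.068 190.5
```

```text
shift [-0.0014 -0.0018  0.0953] turn [ 0.0014 -0.0014 -0.0038]
pos [ 0.5369 -0.2411  0.1633] yaw -169.72 q6 -2.28 t 2.475 F [ 0.6 -0.3 -0.6] M [ 0.04 -0.01  0.01] w 0.0606 0.0
```

```bash
python3 -m jog '[[[-0.001,-0.001,0.03,0,0,0,0.045],[-0.001,-0.001,0.06,0,0,0,0.045],[-0.001,-0.001,0.08,0,0,0,0.045],[-0.001,-0.001,0.09,0,0,0,0.045],[-0.001,-0.001,0.095,0,0,0,0.045]]]' 50
python3 - <<'E'
from h import *
for n,r in(('scene',(230,100,130,150)),('top',(320,120,110,125))):
    c=cap(n,n+'1');u,v,w,h=r;cv2.imwrite(f'pics/{n}1c.png',cv2.resize(c['image'][v:v+h,u:u+w],(400,int(400*h/w)),interpolation=cv2.INTER_CUBIC))
a=cv2.imread('pics/scene1c.png');b=cv2.imread('pics/top1c.png');k=min(len(a),len(b));cv2.imwrite('pics/m1.png',np.hstack([a[:k],b[:k]]))
E
```

```text
t: 3.1
position: [0.5388, -0.2416, 0.0696]
eef_rot: [0.0, -0.09, 0.996, 0.0]
ft_force: [0.1, -0.3, 0.4]
gripper_width: 0.0451
grip_force: 0.0
```

View pics/m1.png

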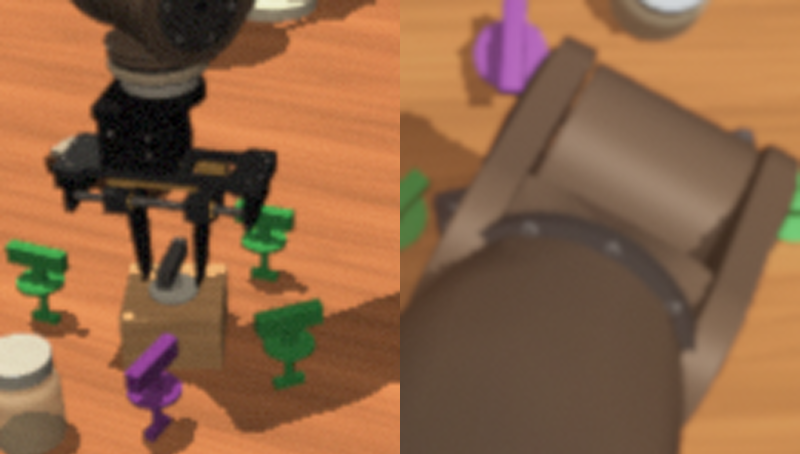

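The left half shows the fingers straddling the dark handle at about (172,262), clear of the decoys. The top view is hidden by the arm. I'll close the fingers.

```bash
python3 -m jog '[[[0,0,0,0,0,0,0.01],[0,0,0,0,0,0,0.005],[0,0,0,0,0,0,0.005],[0,0,0,0,0,0,0.005],[0,0,0,0,0,0,0.005]]]' 50
python3 -m jog '[[[0,0,-0.005,0,0,0,0.005],[0,0,-0.02,0,0,0,0.005],[0,0,-0.04,0,0,0,0.005],[0,0,-0.06,0,0,0,0.005],[0,0,-0.09,0,0,0,0.005]]]'
python3 go.py 0.5175 0.069 0.22 219
```

```text
t: 3.82
position: [0.5387, -0.2419, 0.0698]
eef_rot: [0.0, -0.09, 0.996, -0.0]
ft_force: [-1.0, 0.9, 3.5]
gripper_width: 0.0137
grip_force: 50.0
t: 4.45
position: [0.5383, -0.2416, 0.1607]
eef_rot: [-0.0, -0.09, 0.996, 0.0]
ft_force: [-0.1, -1.0, -0.9]
gripper_width: 0.0134
grip_force: 50.0
shift [-0.0351  0.3094 -0.0591] turn [ 8.000e-04 -4.000e-04 -5.005e-01]
pos [ 0.5383 -0.2416  0.1607] yaw -169.67 q6 -2.28 t 4.45 F [-0.1 -1.  -0.9] M [ 0.03  0.04 -0.04] w 0.0134 49.99706547707319
```

```bash
python3 -m jog '[[[0,0.01,-0.02,0,0,0,0.005],[-0.005,0.05,-0.02,0,0,-0.1,0.005],[-0.01,0.1,-0.02,0,0,-0.2,0.005],[-0.017,0.15,-0.02,0,0,-0.3,0.005],[-0.023,0.2,-0.02,0,0,-0.4,0.005]]]' >/dev/null
python3 -m jog '[[[0,0,0,0,0,0,0.005]]]' >/dev/null
python3 go.py 0.5175 0.069 0.18 219
```

```text
shift [-0.053   0.0928  0.0002] turn [ 0.0005  0.0001 -0.0956]
pos [ 0.5246 -0.0377  0.1802] yaw -146.47 q6 -2.35 t 5.2 F [ 0.4  0.2 -1.5] M [-0.02  0.03 -0.02] w 0.0139 49.99677026644349
```

```bash
python3 -m jog '[[[-0.02,0.035,0,0,0,-0.05,0.005],[-0.04,0.07,0,0,0,-0.0956,0.005],[-0.053,0.093,0.0,0,0,-0.0956,0.005],[-0.053,0.093,0.02,0,0,-0.0956,0.005],[-0.053,0.093,0.04,0,0,-0.0956,0.005]]]' >/dev/null
python3 -m jog '[[[0,0,0,0,0,0,0.005],[0,0,0,0,0,0,0.005]]]' >/dev/null
python3 go.py 0.5175 0.069 0.125 219
python3 - <<'E'
from h import *
for n,r in(('scene',(340,120,120,135)),('top',(180,150,110,124))):
    c=cap(n,n+'2');u,v,w,h=r;cv2.imwrite(f'pics/{n}2c.png',cv2.resize(c['image'][v:v+h,u:u+w],(400,450),interpolation=cv2.INTER_CUBIC))
cv2.imwrite('pics/m2.png',np.hstack([cv2.imread('pics/scene2c.png'),cv2.imread('pics/top2c.png')]))
E
```

```text
shift [-0.0008  0.0036  0.0154] turn [-0.0004  0.0006 -0.0056]
pos [0.5191 0.0656 0.1404] yaw -141.32 q6 -2.25 t 6.075 F [-0.6  0.  -2. ] M [ 0.13  0.06 -0.  ] w 0.014 49.99704608693719
```

View pics/m2.png

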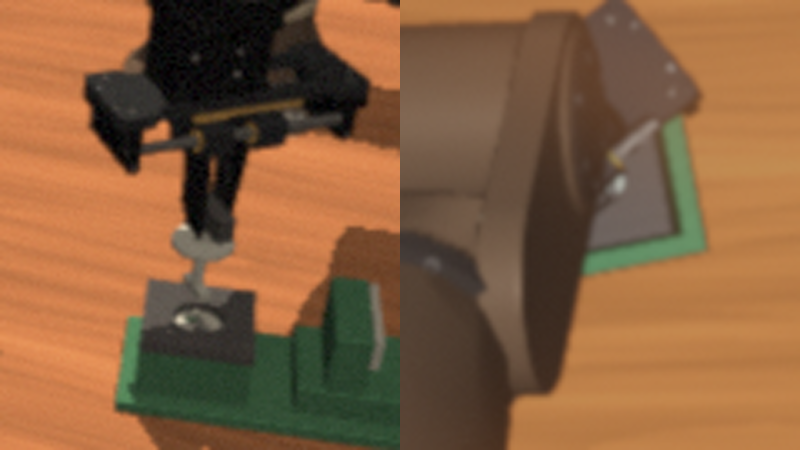

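The left half shows the pin held upright over the boss, with its collar at (203,240), its foot at (202,292) and the mouth at (199,319). I'll compare these in the same camera.

Run:
```python
from h import *
s=load('scene2');f=lambda x,y:(340+x*.3-.35,120+y*.3-.35)
print('collar top c',px(s,*f(203,240),.1307).round(4),'foot',px(s,*f(202,292),.0857).round(4),'shank mid',px(s,*f(200,272),.109).round(4),'mouth',px(s,*f(199,319),.06).round(4))
print(px(load('scene0'),*(370+(524-375)/5-.4,190+130/5-.4),.06))
```

```text
collar top c [0.5209 0.0637 0.1307] foot [0.5223 0.0687 0.0857] shank mid [0.5306 0.0663 0.109 ] mouth [0.522  0.0694 0.06  ]
[0.52293934 0.06970678 0.06      ]
```

```bash
python3 go.py 0.5185 0.069 0.115 219
python3 -m jog '[[[-0.0015,0.003,0.0,0,0,-0.005,0.005],[-0.0015,0.003,0.0,0,0,-0.005,0.005],[-0.0015,0.003,0.01,0,0,-0.005,0.005],[-0.0015,0.003,0.02,0,0,-0.005,0.005],[-0.0015,0.003,0.025,0,0,-0.005,0.005]]]' 
python3 go.py 0.5185 0.069 0.110 219
```

```text
shift [-0.0015  0.003   0.0255] turn [-0.0008  0.0011 -0.0053]
pos [0.5192 0.0657 0.1405] yaw -141.3 q6 -2.25 t 6.175 F [-0.6  0.3 -1.5] M [ 0.08  0.09 -0.02] w 0.0139 49.996979562565684
t: 6.8
position: [0.5177, 0.0692, 0.1136]
eef_rot: [-0.001, -0.334, 0.943, 0.0]
ft_force: [-0.8, -0.3, -1.4]
gripper_width: 0.0135
grip_force: 50.0
shift [-0.0005 -0.0006  0.0036] turn [ 0.0009 -0.001  -0.    ]
pos [0.5177 0.0692 0.1136] yaw -141.0 q6 -2.25 t 6.8 F [-0.8 -0.3 -1.4] M [ 0.06 -0.01  0.04] w 0.0135 49.996893871575594
```

```bash
python3 -m jog '[[[0,0,0.001,0,0,0,0.005],[0,0,0.002,0,0,0,0.005],[0,0,0.003,0,0,0,0.005],[0,0,0.003,0,0,0,0.005]]]' | sed -n 1,4p
python3 -m jog '[[[0,0,0.001,0,0,0,0.005],[0,0,0.0015,0,0,0,0.005],[0,0,0.0015,0,0,0,0.005]]]' | sed -n 1,4p
python3 -m jog '[[[0,0,0.001,0,0,0,0.005],[0,0,0.001,0,0,0,0.005]]]' | sed -n 1,4p
```

```text
t: 7.3
position: [0.5181, 0.0692, 0.1117]
eef_rot: [0.0, -0.334, 0.943, 0.0]
ft_force: [-0.2, 0.6, -0.5]
t: 7.68
position: [0.518, 0.0692, 0.1101]
eef_rot: [-0.0, -0.334, 0.943, 0.0]
ft_force: [0.3, 0.3, -1.8]
t: 7.92
position: [0.518, 0.0692, 0.1091]
eef_rot: [-0.0, -0.334, 0.943, 0.0]
ft_force: [0.7, 0.2, -1.9]
```

```bash
python3 -m jog '[[[0,0,0.001,0,0,0,0.005],[0,0,0.001,0,0,0,0.005]]]' | sed -n 2,4p
python3 -m jog '[[[0,0,0.001,0,0,0,0.005],[0,0,0.001,0,0,0,0.005]]]' | sed -n 2,4p
```

```text
position: [0.518, 0.0692, 0.108]
eef_rot: [-0.0, -0.334, 0.943, 0.0]
ft_force: [0.0, 0.6, -1.8]
position: [0.518, 0.0692, 0.107]
eef_rot: [-0.0, -0.334, 0.943, 0.0]
ft_force: [-0.1, 0.8, -1.9]
```

```bash
python3 -m jog '[[[0,0,0.001,0,0,0,0.005],[0,0,0.001,0,0,0,0.005]]]' | sed -n 2,4p
```

```text
position: [0.518, 0.0692, 0.1061]
eef_rot: [-0.0, -0.334, 0.943, 0.0]
ft_force: [0.2, 0.3, -1.1]
```

```bash
python3 -m jog '[[[0,0,0.001,0,0,0,0.005],[0,0,0.002,0,0,0,0.005],[0,0,0.002,0,0,0,0.005]]]' | sed -n 2,4p
python3 -m jog '[[[0,0,0.001,0,0,0,0.005],[0,0,0.002,0,0,0,0.005],[0,0,0.002,0,0,0,0.005]]]' | sed -n 2,4p
```

```text
position: [0.518, 0.0692, 0.104]
eef_rot: [-0.0, -0.334, 0.943, 0.0]
ft_force: [-0.0, -0.3, -2.4]
position: [0.518, 0.0692, 0.102]
eef_rot: [-0.0, -0.334, 0.943, 0.0]
ft_force: [-0.2, -0.6, -1.5]
```

```bash
python3 -m jog '[[[0,0,0.001,0,0,0,0.005],[0,0,0.002,0,0,0,0.005],[0,0,0.002,0,0,0,0.005]]]' | sed -n 2,4p
python3 -m jog '[[[0,0,0.001,0,0,0,0.005],[0,0,0.0015,0,0,0,0.005],[0,0,0.0015,0,0,0,0.005]]]' | sed -n 2,4p
```

```text
position: [0.5181, 0.0692, 0.1001]
eef_rot: [-0.0, -0.334, 0.943, 0.0]
ft_force: [0.1, -0.7, -1.6]
position: [0.5181, 0.0692, 0.0988]
eef_rot: [0.0, -0.334, 0.943, 0.0]
ft_force: [-0.7, -0.3, 0.7]
```

```bash
python3 -m jog '[[[0,0,0.001,0,0,0,0.005],[0,0,0.002,0,0,0,0.005],[0,0,0.003,0,0,0,0.005],[0,0,0.003,0,0,0,0.005]]]' | sed -n 2,4p
python3 -m jog '[[[0,0,0.001,0,0,0,0.005],[0,0,0.002,0,0,0,0.005],[0,0,0.003,0,0,0,0.005],[0,0,0.003,0,0,0,0.005]]]' | sed -n 2,4p
```

```text
position: [0.5181, 0.0692, 0.0956]
eef_rot: [0.0, -0.334, 0.943, 0.0]
ft_force: [-1.2, -0.2, 3.1]
position: [0.5181, 0.0692, 0.0926]
eef_rot: [0.0, -0.334, 0.943, 0.0]
ft_force: [-0.3, -1.2, 3.3]
```

```bash
python3 -m jog '[[[0,0,0.001,0,0,0,0.005],[0,0,0.002,0,0,0,0.005],[0,0,0.003,0,0,0,0.005],[0,0,0.003,0,0,0,0.005]]]' | sed -n 2,4p
```

```text
position: [0.5181, 0.0692, 0.0896]
eef_rot: [0.0, -0.334, 0.943, 0.0]
ft_force: [-0.8, 0.1, 5.9]
```

```bash
python3 -m jog '[[[0,0,0.001,0,0,0,0.005],[0,0,0.002,0,0,0,0.005],[0,0,0.003,0,0,0,0.005],[0,0,0.0033,0,0,0,0.005]]]' >/dev/null
python3 -m jog '[[[0,0,0,0,0,0.03,0.005],[0,0,0,0,0,0.06,0.005],[0,0,0,0,0,0.09,0.005],[0,0,0,0,0,0.12,0.005],[0,0,0,0,0,0.15,0.005]]]' >/dev/null
python3 go.py 0.518 0.0692 0.0864 129
```

```text
shift [0.0003 0.0002 0.0001] turn [2.00e-04 9.00e-04 1.42e+00]
pos [0.5184 0.0692 0.0865] yaw -149.64 q6 -2.09 t 12.8 F [0.  0.5 6.6] M [0.04 0.12 0.08] w 0.0135 49.99778050929308
```

```bash
python3 -m jog '[[[0,0,0,0,0,0.07,0.005],[0,0,0,0,0,0.14,0.005],[0,0,0,0,0,0.21,0.005],[0,0,0,0,0,0.28,0.005],[0,0,0,0,0,0.35,0.005]]]' >/dev/null
python3 go.py 0.518 0.0692 0.0864 129
python3 -m jog '[[[0,0,0,0,0,0.07,0.005],[0,0,0,0,0,0.14,0.005],[0,0,0,0,0,0.21,0.005],[0,0,0,0,0,0.28,0.005],[0,0,0,0,0,0.35,0.005]]]' >/dev/null
python3 go.py 0.518 0.0692 0.0864 129
```

```text
shift [0.0004 0.0001 0.0002] turn [4.0000e-04 1.0000e-03 1.0687e+00]
pos [0.5184 0.0692 0.0866] yaw -169.77 q6 -1.74 t 13.425 F [-0.4 -0.2  6.2] M [0.04 0.03 0.02] w 0.0138 49.99730880372226
shift [ 0.0004 -0.0001  0.0001] turn [6.000e-04 9.000e-04 7.187e-01]
pos [0.5184 0.0692 0.0865] yaw 170.18 q6 -1.39 t 14.05 F [ 0.5 -0.1  6.5] M [-0.01  0.05  0.01] w 0.0138 49.99734406359494
```

```bash
python3 -m jog '[[[0,0,0,0,0,0.07,0.005],[0,0,0,0,0,0.14,0.005],[0,0,0,0,0,0.21,0.005],[0,0,0,0,0,0.28,0.005],[0,0,0,0,0,0.35,0.005]]]' >/dev/null
python3 go.py 0.518 0.0692 0.0864 129
python3 -m jog '[[[0,0,0,0,0,0.06,0.005],[0,0,0,0,0,0.12,0.005],[0,0,0,0,0,0.18,0.005],[0,0,0,0,0,0.22,0.005],[0,0,0,0,0,0.25,0.005]]]' >/dev/null
python3 go.py 0.518 0.0692 0.0864 129
```

```text
shift [ 0.0004 -0.0002  0.0002] turn [0.0008 0.0008 0.3687]
pos [0.5184 0.0692 0.0866] yaw 150.12 q6 -1.04 t 14.675 F [-0.6  1.1  6.1] M [-0.02  0.03  0.01] w 0.0137 49.99721766449511
shift [ 0.0003 -0.0003  0.0001] turn [0.0009 0.0007 0.1199]
pos [0.5185 0.0692 0.0865] yaw 135.87 q6 -0.79 t 15.3 F [ 0.1 -0.2  6.9] M [0.   0.05 0.03] w 0.0135 49.99812914058566
```

Next, gentle steps until I feel the stop in the moment.

```bash
for i in 1; do python3 -m jog '[[[0,0,0,0,0,0.02,0.005],[0,0,0,0,0,0.04,0.005],[0,0,0,0,0,0.04,0.005]]]' >/dev/null; python3 go.py 0.518 0.0692 0.0864 129; done
python3 -m jog '[[[0,0,0,0,0,0.02,0.005],[0,0,0,0,0,0.04,0.005],[0,0,0,0,0,0.04,0.005]]]' >/dev/null; python3 go.py 0.518 0.0692 0.0864 129
```

```text
shift [ 0.0003 -0.0003  0.0002] turn [0.0008 0.0006 0.0808]
pos [0.5184 0.0692 0.0866] yaw 133.63 q6 -0.76 t 15.675 F [-1.1 -0.   6.7] M [-0.02  0.04  0.01] w 0.0143 49.99884970486164
shift [ 0.0003 -0.0003  0.0001] turn [0.0008 0.0006 0.0408]
pos [0.5184 0.0692 0.0865] yaw 131.34 q6 -0.72 t 16.05 F [-0.4 -0.3  7.2] M [-0.03  0.08  0.04] w 0.0136 49.99860970303416
```

```bash
python3 -m jog '[[[0,0,0,0,0,0.015,0.005],[0,0,0,0,0,0.03,0.005],[0,0,0,0,0,0.03,0.005]]]' >/dev/null; python3 go.py 0.518 0.0692 0.0864 129
```

```text
shift [ 0.0003 -0.0004  0.0002] turn [0.0009 0.0006 0.0108]
pos [0.5185 0.0692 0.0866] yaw 129.62 q6 -0.69 t 16.425 F [0.1 0.1 6. ] M [-0.02  0.07  0.04] w 0.0137 49.99856097623706
```

```bash
python3 -m jog '[[[0,0,0,0,0,0.015,0.005],[0,0,0,0,0,0.03,0.005],[0,0,0,0,0,0.03,0.005]]]' >/dev/null; python3 go.py 0.518 0.0692 0.0864 129
```

```text
shift [ 0.0003 -0.0004  0.0001] turn [ 0.0008  0.0006 -0.0192]
pos [0.5185 0.0692 0.0865] yaw 127.9 q6 -0.66 t 16.8 F [0.6 0.4 7.2] M [0.01 0.05 0.  ] w 0.014 49.99865423887968
```

```bash
python3 -m jog '[[[0,0,0,0,0,0.015,0.005],[0,0,0,0,0,0.03,0.005],[0,0,0,0,0,0.03,0.005]]]' >/dev/null; python3 go.py 0.518 0.0692 0.0864 129
```

```text
shift [ 0.0003 -0.0004  0.0002] turn [ 0.0009  0.0006 -0.0492]
pos [0.5184 0.0692 0.0866] yaw 126.18 q6 -0.63 t 17.175 F [ 0.6 -0.6  6.4] M [-0.06  0.07  0.1 ] w 0.0136 49.998576287180185
```

```bash
python3 -m jog '[[[0,0,0,0,0,0.015,0.005],[0,0,0,0,0,0.03,0.005],[0,0,0,0,0,0.03,0.005]]]' >/dev/null; python3 go.py 0.518 0.0692 0.0864 129
```

```text
shift [ 0.0003 -0.0005  0.0001] turn [ 0.0011  0.0007 -0.0792]
pos [0.5185 0.0692 0.0865] yaw 124.46 q6 -0.6 t 17.55 F [-0.2  0.5  6. ] M [ 0.01 -0.04  0.09] w 0.0139 49.998098351061344
```

```bash
python3 -m jog '[[[0,0,0,0,0,0.015,0.005],[0,0,0,0,0,0.02,0.005],[0,0,0,0,0,0.02,0.005]]]' >/dev/null; python3 go.py 0.518 0.0692 0.0864 129
```

```text
shift [ 0.0004 -0.0006  0.0002] turn [ 0.0015  0.0009 -0.099 ]
pos [0.5187 0.0692 0.0866] yaw 123.33 q6 -0.58 t 17.925 F [0.8 0.4 5.8] M [ 0.05 -0.14  0.12] w 0.0137 49.997895983979106
```

```bash
python3 -m jog '[[[0,0,0,0,0,0.015,0.005],[0,0,0,0,0,0.03,0.005],[0,0,0,0,0,0.03,0.005]]]' >/dev/null; python3 go.py 0.518 0.0692 0.0864 129
```

```text
shift [ 0.0004 -0.0009  0.0002] turn [ 0.002   0.0012 -0.1292]
pos [0.519  0.0693 0.0866] yaw 121.6 q6 -0.55 t 18.3 F [1.7 0.8 4.5] M [ 0.17 -0.42  0.05] w 0.0135 49.997954685240984
```

```bash
python3 -m jog '[[[0,0,0,0,0,-0.04,0.005],[0,0,0,0,0,-0.07,0.005],[0,0,0,0,0,-0.07,0.005]]]' >/dev/null; python3 go.py 0.518 0.0692 0.0864 126
python3 -m jog '[[[0,0,-0.001,0,0,0,0.005],[0,0,-0.002,0,0,0,0.005],[0,0,-0.003,0,0,0,0.005],[0,0,-0.004,0,0,0,0.005],[0,0,-0.004,0,0,0,0.005]]]' >/dev/null; python3 go.py 0.518 0.0692 0.0864 126
python3 -m jog '[[[0,0,-0.001,0,0,0,0.005],[0,0,-0.002,0,0,0,0.005],[0,0,-0.002,0,0,0,0.005]]]' >/dev/null; python3 go.py 0.518 0.0692 0.0864 126
```

```text
shift [ 0.0004 -0.0007  0.0002] turn [ 0.0016  0.001  -0.0064]
pos [0.5188 0.0692 0.0866] yaw 125.63 q6 -0.62 t 18.675 F [1.1 0.2 7.2] M [ 0.01 -0.19 -0.05] w 0.0136 49.999269247055054
shift [ 0.0004 -0.0007  0.0042] turn [ 0.0016  0.0009 -0.0068]
pos [0.5188 0.0692 0.0906] yaw 125.61 q6 -0.62 t 19.3 F [0.9 1.2 4.5] M [ 0.03 -0.22 -0.03] w 0.0139 49.99877069145441
shift [ 0.0003 -0.0005  0.0061] turn [ 0.0011  0.0006 -0.0068]
pos [0.5186 0.0692 0.0925] yaw 125.61 q6 -0.62 t 19.675 F [3.5 1.2 4.1] M [ 0.16 -0.75  0.03] w 0.0137 49.999095532111824
```

```bash
python3 -m jog '[[[-0.0002,-0.0004,-0.001,0,0,0,0.005],[-0.0003,-0.0005,-0.0015,0,0,0,0.005],[-0.0003,-0.0005,-0.0015,0,0,0,0.005]]]' >/dev/null; python3 go.py 0.518 0.0692 0.0947 126
```

```text
shift [ 0.0004  0.0001 -0.0008] turn [ 0.0009  0.0002 -0.0068]
pos [0.5182 0.0688 0.0939] yaw 125.61 q6 -0.62 t 20.05 F [4.3 3.4 3.5] M [ 0.7  -0.98  0.05] w 0.0138 49.999362115049735
```

```bash
python3 -m jog '[[[0,0,-0.0007,0,0,0,0.005],[0,0,-0.0007,0,0,0,0.005]]]' >/dev/null; python3 go.py 0.518 0.0692 0.0947 126
python3 -m jog '[[[0,0,-0.0007,0,0,0,0.005],[0,0,-0.0007,0,0,0,0.005],[0,0,-0.0007,0,0,0,0.005]]]' 5 >/dev/null; python3 go.py 0.518 0.0692 0.0947 126
```

```text
shift [ 0.0004  0.0001 -0.0001] turn [ 0.0009  0.0002 -0.0068]
pos [0.5182 0.0688 0.0946] yaw 125.61 q6 -0.62 t 20.3 F [4.7 2.3 2.3] M [ 0.63 -1.04 -0.02] w 0.0132 49.99914856511168
shift [0.0001 0.0009 0.0001] turn [-0.001  -0.0007 -0.0067]
pos [0.5174 0.0686 0.0948] yaw 125.62 q6 -0.62 t 20.675 F [ 2.3 -0.5 -3.9] M [-0.04 -0.51 -0.  ] w 0.0144 4.9953677505254745
```

```bash
python3 -m jog '[[[0,0,0,0,0,0,0.018],[0,0,0,0,0,0,0.025],[0,0,0,0,0,0,0.035],[0,0,0,0,0,0,0.045],[0,0,0,0,0,0,0.045]]]' >/dev/null; python3 go.py 0.518 0.0692 0.0947 126
python3 -m jog '[[[0,0,-0.01,0,0,0,0.045],[0,0,-0.03,0,0,0,0.045],[0,0,-0.06,0,0,0,0.045],[0,0,-0.1,0,0,0,0.045],[0,0,-0.15,0,0,0,0.045]]]' >/dev/null; python3 go.py 0.42 -0.3 0.25 126
```

```text
shift [0.0003 0.0005 0.0005] turn [ 0.0001 -0.0001 -0.0067]
pos [0.5178 0.0687 0.0952] yaw 125.62 q6 -0.62 t 21.3 F [ 0.  -0.4 -0.2] M [-0.06  0.03 -0.07] w 0.0443 0.0
shift [-0.243  -0.2938 -0.0031] turn [-0.0006 -0.0006 -0.0067]
pos [0.5174 0.0686 0.2468] yaw 125.61 q6 -0.62 t 21.925 F [ 0.6  0.2 -0.7] M [-0.09 -0.06  0.01] w 0.0451 0.0
```

```bash
python3 -m jog '[[[-0.03,-0.036,0,0,0,0,0.045],[-0.065,-0.08,0,0,0,0,0.045],[-0.1,-0.125,0,0,0,0,0.045],[-0.14,-0.17,0,0,0,0,0.045],[-0.18,-0.217,0,0,0,0,0.045]]]' >/dev/null
python3 - <<'E'
from h import *
A=[]
for n,r in(('scene',(370,180,75,75)),('top',(200,165,75,75))):
    c=cap(n,n+'3');u,v,w,h=r;A.append(cv2.resize(c['image'][v:v+h,u:u+w],None,fx=5,fy=5,interpolation=cv2.INTER_CUBIC))
cv2.imwrite('pics/m3.png',np.hstack(A))
E
```

```text
(no output)
```

View pics/m3.png

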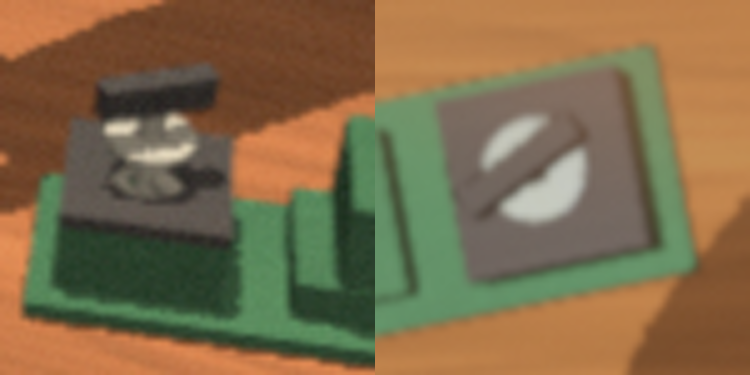

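The pin stands in the boss with its handle turned to about 123° in the top view (axis from (462,195) to (580,130)). That matches the stop I felt. A last height check, then I hand in.

Run:
```python
from h import *
t=load('top3');s=load('scene3')
print(tri(t,(200+(521-375)/5-.4,165+160/5-.4),s,(370+157/5-.4,180+80/5-.4)).round(4))
m=t['z_map'];P=[px(t,u,v)[2] for u in range(224,236) for v in range(190,206)];print('handle top z',np.percentile(P,[80,90,95]).round(4))
print(bot.get_obs()['t'],bot.get_obs()['ft_force'].round(1))
```

```text
[0.5197 0.0664 0.119 ]
handle top z [0.1203 0.1212 0.1219]
22.65 [ 0.1 -0.3  0.6]
```

The handle top is at about 0.120 m, which puts the foot at 38 mm, the seated height.

```bash
python3 -c "
from plant import bot
print(bot.finish_job())"
```

```text
the job is handed in; nothing more can be done
None
```

The pin is locked in the boss: turned clockwise to the stop, sprung up to its 38 mm seat, released with the arm clear, and the job handed in at about 23 s.

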